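# Slide a specimen tray up onto the inspection stage and set the height gauge

### The job

Slide the blue specimen tray from the loading deck over the small step onto the dark inspection stage, keeping it low and level so that it does not catch and the pot on it stays standing, until it lies flat against the aluminium end stop, between the two yellow lines. Then gently press the red knob of the height gauge down until the gauge foot rests on the tray floor, and leave it there. Leave the other things on the bench alone.

Things in the scene. Friction and masses are not known exactly. Their poses are not given: they have to be found in the camera images.
- deck: fixed loading deck, light grey top 140 (x) by 190 (y) mm on a white pedestal. Origin: centre of its underside, on the table; the top surface is 50 mm above it. Its +y axis points to the stage.
- stage: fixed inspection stage beyond the deck's +y edge, same heading. Origin ON its dark top surface, where the tray's centre belongs; axes parallel to the deck's. Top 4 to 10 mm higher than the deck's (varies), x = +/-70 mm, y = -92 to +125 mm; a 6 mm open gap lies before it. Yellow side lines along y, inner edges at x = +/-62 mm.
- tray: loose blue tray, 100 (x) by 170 (y) mm, about 0.28 kg, leading end +y. Origin: centre of its underside. Floor 6 mm thick, rim 10 mm high. White square cradle (56 mm outside, 11 mm high) at y = +8 mm holds the pot. Black upright blade handle at y = -45 mm: 14 mm thick (x), 44 mm long (y), top 48 mm above the underside. The gauge foot lands on bare floor ahead of the cradle.
- tray_handle (a point): centre of the top of the tray's blade handle (x = 0, y = -45, z = +48 mm in the tray's frame); axes as the tray's
- pot: loose orange specimen pot with white lid, 47 mm wide and 56 mm high, about 60 g, standing in the tray's cradle. Origin: centre of its underside; z up along its axis.
- gauge (a joint): how far the gauge rod is pushed down, m: 0 fully up, 0.046 the lowest. Moving it takes about 2 to 4 N; friction holds it where it is left. At 0 the foot is 45 mm above the stage. The foot is sprung: after it lands (at about 0.039, tray on the stage) it yields 1 mm per N, 8 mm at most, while the rod goes on down
- gauge_foot (a point): centre of the underside of the gauge's black foot, a disc 24 mm wide; above stage x = 0, y = +57 mm
- gauge_knob (a point): centre of the flat top of the gauge's red knob, a disc 36 mm wide and 14 mm thick; 152 mm above the foot's underside while the foot's spring is relaxed
- spare_pot: bystander: yellow specimen pot with white lid, 47 mm wide, 56 mm high; origin under its centre
- amber_bottle: bystander: amber bottle, 68 mm wide, 150 mm high; origin under its centre
- wash_bottle: bystander: white jar with blue cap, 64 mm wide, 140 mm high; origin under its centre
- beaker: bystander: clear beaker, 70 mm wide, 85 mm high; origin under its centre
- dishes: bystander: stack of round culture dishes, 90 mm wide, 45 mm high; origin under its centre
- slide_box: bystander: green slide box, 92 by 172 by 36 mm; origin under its centre
- tip_box: bystander: open blue box with dividers, 90 by 120 by 50 mm; origin under its centre
- end_stop (a point): middle of the upper edge of the face of the aluminium end stop, a bar 110 mm wide, 10 mm high, across the stage; its face is at stage y = +85 mm, facing the tray
- column_top (a point): centre of the top of the white gauge column (34 by 26 mm, 125 mm high) behind the stop, at stage y = +110 mm. Its bracket reaches back over the stage to a sleeve, radius 15 mm, at stage y = +57 mm, 88 to 122 mm above the stage, in which the gauge rod slides

How it is judged:
By the outcome, as a careful person would: the job done as asked, in the order asked, and still so for the second after the job is handed in, with the robot touching nothing.
It also fails if it takes over 50 s, if anything falls off the work surface, if the arm or the gripper's body presses on something with over 40 N, if the wrist force passes 120 N, or if a joint passes its speed limit or range.

### The arm

A 6-joint arm with a two-finger parallel gripper is mounted at the origin on the work surface. World frame = base frame: x ahead of the robot, y to its left, z up, the work surface at z = 0. Lengths are in m, angles in degrees, forces in N, time in s.
With the tool pointing down it reaches from about 0.4 to 0.825 m from the base axis. Payload 7 kg.
Tool frame: the origin (TCP) lies midway between the tips of the shut fingers; the grasp point (between the pads) lies 19 mm behind it (ctrl.grasp_offset is the distance from the TCP to the grasp point, in m); z points along the fingers, x is the direction in which the jaws open and shut, and the axes are right-handed (so a half turn about z gives the same grasp; the last joint's range is limited). The gripper opens to 88 mm and grips with 3 to 60 N. Pads are 19 mm wide; open, the fingers measure 130 mm over their backs; the gripper's body (78 mm by 193 mm) begins 47 mm behind the grasp point.
Start: joints at [-52.248, 20.546, 0.682, 0, -70.136, -16.507], TCP at [0.245, -0.629, 0.227] pointing down, gripper open.
Joint ranges: [-176.03, 176.03], [-82.01, 121.73], [-58.28, 71.71], [-173.87, 95.51], [-174.79, -0.11], [-173.66, 173.66]. Speed limits (degrees/s): [136.94, 136.94, 172.46, 180, 180, 180].

### API

Orientations are given as [roll, pitch, yaw] about the fixed x, y, z axes, in that order (R = Rz(yaw) Ry(pitch) Rx(roll)).
In Python, from plant import sensors, snapshot, order, ctrl gives the robot as it stands.
- The arm moves only by the tool send_rows, never from a script. Its argument "commands" is a list of rows, each a list of 3 entries, a list of its own where there are three numbers: the closure, from 0 (fully open) to 1 (shut), then the shift along the world's x, y, z in units of 0.25 m (1.0 is 0.25 m), then the turn, a rotation vector about the world's x, y, z in units of 360 degrees (1.0 is 360 degrees). In form: [[hand, [x, y, z], [ax, ay, az]], ...]. A call has 1 to 12 rows; each row shifts and turns the pose as measured when the row begins; what a row does not reach is not made up. A row lasts 1/10 s, in which the tool goes at most 50 mm and 8.59 degrees, less where a joint would pass 70% of its speed; a pose out of reach is approached as far as the arm can. A call with a number of a shift or a turn outside -1 to 1 is refused whole. A call with a gripper value outside its range is refused whole. The fingers move at their own pace and stop on an object; the grip force is fixed at half the most. Time passes only in rows, so rows that do not move let the fingers close. It gives the time, the measured TCP pose, the force and the opening at its end, in the units of the state.
- sensors.get_obs(): the state, without advancing time (a new reading comes with each control period).
- snapshot(name): name is "side" or "top"; returns a dict with "color" (384x512x3 uint8, blue, green, red), "z_map" (384x512 float32, m along the optical axis (not along the pixel's ray), 0 where there is no reading), "mtx" (3x3 intrinsics, pixels), "k1" (the pictures are not rectified: a ray, as slopes to the right and down, at radius r is drawn at 1 + k1 r^2 times it, then the intrinsics apply), "xyz" and "attitude" of the camera in the world. Camera axes: x right, y down, z forward; pixel columns grow to the right and rows downward; lengths in m; the calibration is good to about 2 mm. A picture is of the moment at which its call begins.
- order.close_job(): hands the job in, once; it reports no verdict.
The state is a dict: "clock": time; "joint_pos": joint angles; "qvel": joint speeds; "tau": joint torques, N m; "tool_pos": TCP position; "orientation": TCP orientation; "force": force on the tool from outside, world axes, zero at the start; "moment": the same for the moment, N m; "opening": finger opening in m.
Only numpy, scipy, OpenCV 4.12 (cv2) and the standard library are available. Lean on these libraries where they do the work, as an engineer would, in place of code of your own. Each camera call takes 0.05 s, during which the arm holds its last target.

## Working session

There is one attempt and no reset: what is moved stays moved. The work goes in short steps, Python scripts to look and compute and a tool call to move; the robot and the scene stay as the last step left them, time stands still between calls to the robot, and variables do not carry over. Pictures are saved under pics/ and viewed, and the job is handed in when it is done.

Besides the shell and the picture viewer there is one more tool, called as name(argument=value, ...), one argument or row to a line, values as JSON. send_rows: Moves the arm, as the interface text tells. Its arguments: {"type":"object","properties":{"commands":{"type":"array","items":{"type":"array"}}},"required":["commands"]}

```bash
ls -la; mkdir -p pics
python3 - <<'E'
from plant import sensors, snapshot, order, ctrl
import cv2
print(sensors.get_obs()); print(ctrl.grasp_offset)
import numpy as np
for n in("side","top"):
    s=snapshot(n); cv2.imwrite(f"pics/{n}0.png",s["color"]); np.savez(f"{n}0.npz",**s)
    print(n,s["mtx"],s["k1"],s["xyz"],s["attitude"])
E
```

```text
total 12
drwxr-xr-x  3 agent agent 4096 Dec  6 22:46 .
drwxr-xr-x 23 root  root  4096 Dec  6 22:46 ..
drwxr-xr-x  2 agent agent 4096 Dec  6 22:46 pics
{'clock': 0.0, 'joint_pos': array([-5.22478516e+01,  2.05910571e+01,  6.33230111e-01, -1.88963647e-02,
       -7.01350463e+01, -1.65075383e+01]), 'qvel': array([ 0.03034813, -0.06791183, -0.06360236, -0.00253088,  0.01034641,
        0.00735781]), 'tau': array([-3.02228966e-05, -5.82711232e+01,  2.93046767e+01,  6.99704379e+00,
        6.85980282e-03, -1.22556180e-04]), 'tool_pos': array([ 0.24438525, -0.62868424,  0.22562667]), 'orientation': array([-1.79990640e+02, -9.40930220e-02,  1.11238167e+02]), 'force': array([ 0.01503351,  0.54347794, -0.46068383]), 'moment': array([ 0.0312515 , -0.04704406, -0.02104724]), 'opening': 0.0873242716635797}
0.0188
side [[397.67271433   0.         257.79199376]
 [  0.         397.67271433 193.97420554]
 [  0.           0.           1.        ]] 0.03226100176786011 [0.49191261 1.16838031 0.94870241] [-124.75251627    1.41068363 -176.31781721]
top [[463.08534971   0.         249.98614039]
 [  0.         463.08534971 193.24511289]
 [  0.           0.           1.        ]] -0.030213042837857088 [ 0.34397898 -0.00629423  1.90655496] [-172.36870109    0.75186506  -90.19852522]
```

View pics/side0.png

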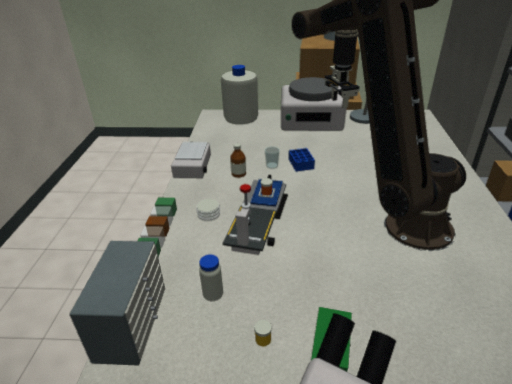

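View pics/top0.png

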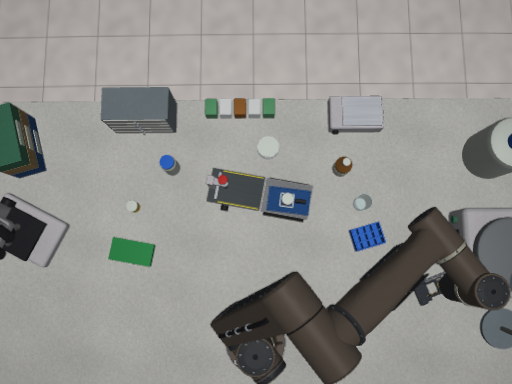

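The side view shows the tray near (267,190), the red knob at (245,188) and the stage around (250,228). In the top view the tray is at (288,198), the knob at (223,180), and the stage spans about (208-265, 170-210). I'll zoom in and measure.

```bash
cat > h.py <<'E'
import numpy as np, cv2
from scipy.spatial.transform import Rotation as R
def load(n): return dict(np.load(n+".npz"))
def snap(n,tag):
    from plant import snapshot
    s=snapshot(n); np.savez(f"{n}{tag}.npz",**s); return s
def ray(s,uv):
    uv=np.asarray(uv,float).reshape(-1,1,2)
    p=cv2.undistortPoints(uv,s["mtx"],np.array([float(s["k1"]),0,0,0,0])).reshape(-1,2)
    d=np.c_[p,np.ones(len(p))]
    return d@R.from_euler("xyz",s["attitude"],degrees=True).as_matrix().T
def plane(s,uv,z):
    d=ray(s,uv); return s["xyz"]+d*((z-s["xyz"][2])/d[:,2])[:,None]
def depth(s,uv):
    uv=np.asarray(uv).reshape(-1,2); d=ray(s,uv)
    return s["xyz"]+d*s["z_map"][uv[:,1].astype(int),uv[:,0].astype(int)][:,None]
def proj(s,P):
    M=R.from_euler("xyz",s["attitude"],degrees=True).as_matrix()
    c=(np.asarray(P).reshape(-1,3)-s["xyz"])@M; x=c[:,:2]/c[:,2:]
    r2=(x**2).sum(1,keepdims=True); x=x*(1+s["k1"]*r2)
    return x*s["mtx"][0,0]+s["mtx"][:2,2]
def tri(s1,uv1,s2,uv2):
    a=s1["xyz"];b=s2["xyz"];d=ray(s1,uv1)[0];e=ray(s2,uv2)[0]
    t=np.linalg.lstsq(np.c_[d,-e],b-a,rcond=None)[0]
    p,q=a+t[0]*d,b+t[1]*e
    return (p+q)/2,np.linalg.norm(p-q)
def crop(s,x0,x1,y0,y1,f,fn):
    im=s["color"][y0:y1,x0:x1]; cv2.imwrite(fn,cv2.resize(im,None,fx=f,fy=f,interpolation=cv2.INTER_CUBIC))
E
python3 - <<'E'
from h import *
t=load("top0");s=load("side0")
crop(t,200,330,155,230,6,"pics/t0z.png")
crop(s,215,295,165,255,6,"pics/s0z.png")
E
```

```text
(no output)
```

View pics/t0z.png

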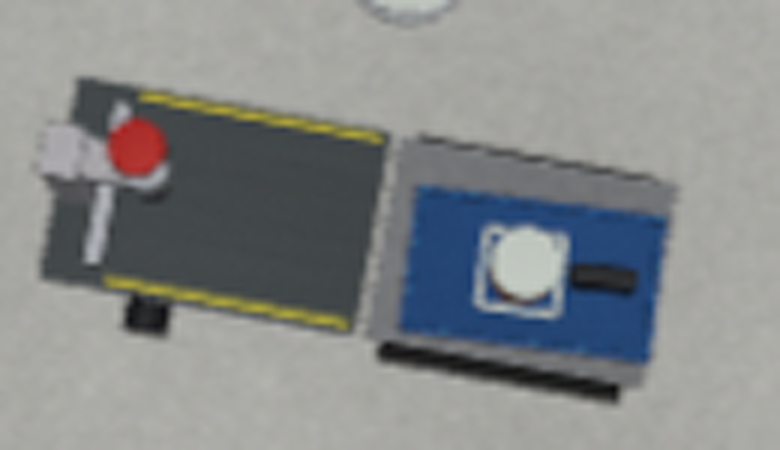

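View pics/s0z.png

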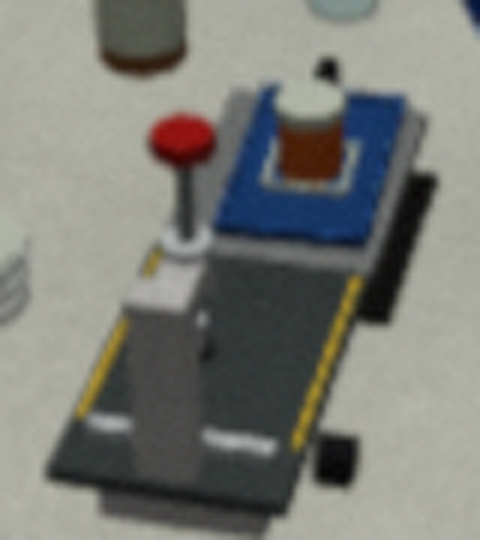

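Run:
```python
from h import *
t=load("top0");s=load("side0")
def z(p):return np.array(p)/6+np.array([200,155])
def zs(p):return np.array(p)/6+np.array([215,165])
st=[(78,78),(386,133),(352,333),(42,280)]
P=plane(t,[z(p) for p in st],.057);print("stage",P[:,:2].round(4)); 
print([np.linalg.norm(P[i]-P[(i+1)%4]) for i in range(4)], np.degrees(np.arctan2(*(P[0]-P[1])[1::-1])),np.degrees(np.arctan2(*(P[3]-P[2])[1::-1])))
# depth heights
def reg(S,x0,x1,y0,y1,m):
    g=np.array([(u,v) for u in range(x0,x1) for v in range(y0,y1)]); p=depth(S,g); return np.median(p[:,2]),p[:,2].std(),len(p)
print("stage top z", reg(t,234,254,180,200,0), "deck", reg(t,265,268,180,208,0), "table",reg(t,290,330,225,240,0))
print("side stage", reg(s,255,265,215,230,0))
hsv=cv2.cvtColor(t["color"],cv2.COLOR_BGR2HSV)
m=cv2.inRange(hsv,(100,110,40),(125,255,255)); m[:, :255]=0;m[:,320:]=0;m[:160]=0;m[225:]=0
# close
m=cv2.morphologyEx(m,cv2.MORPH_CLOSE,np.ones((9,9)))
c=max(cv2.findContours(m,cv2.RETR_EXTERNAL,cv2.CHAIN_APPROX_NONE)[0],key=cv2.contourArea)
print("tray px",cv2.minAreaRect(c))
Q=plane(t,c.reshape(-1,2).astype(float),.060)[:,:2].astype(np.float32)*1000
r=cv2.minAreaRect(Q);print("tray mm",r)
# handle, knob
m=cv2.inRange(hsv,(0,150,100),(8,255,255))|cv2.inRange(hsv,(172,150,100),(180,255,255));m[:170]=0;m[190:]=0
ys,xs=np.nonzero(m[:, 200:250]);kt=(xs.mean()+200,ys.mean());print("knob top",kt,len(xs))
hs=cv2.cvtColor(s["color"],cv2.COLOR_BGR2HSV)
m=cv2.inRange(hs,(0,150,80),(8,255,255))|cv2.inRange(hs,(172,150,80),(180,255,255));m2=np.zeros_like(m);m2[180:196,236:256]=m[180:196,236:256]
ys,xs=np.nonzero(m2);ks=(xs.mean(),ys.mean());print("knob side",ks,len(xs))
print(tri(t,kt,s,ks)); print("knob plane(57+45+152)", plane(t,[kt],.250))
print("handle top", plane(t,[z((603,279))],.098), "pot lid",plane(t,[z((526,262))],.112))
print("side handle", plane(s,[zs((328,68))],.098))
```

```text
stage [[ 0.6962  0.1671]
 [ 0.6572 -0.0412]
 [ 0.5219 -0.0174]
 [ 0.5586  0.1903]]
[np.float64(0.21192273258137864), np.float64(0.13739895430734084), np.float64(0.21097866499180565), np.float64(0.13957444139361455)] 79.40296354966463 79.9900350173377
stage top z (np.float64(0.054762514507402216), np.float64(0.20579149905906685), 400) deck (np.float64(0.05042177873778764), np.float64(0.010198392445697282), 84) table (np.float64(-0.00023233069543415752), np.float64(0.15524196630046394), 600)
side stage (np.float64(0.054381151862236354), np.float64(0.0016932962143112401), 150)
tray px ((288.3538513183594, 200.1692352294922), (41.4276008605957, 24.310806274414062), 7.125016689300537)
tray mm ((562.8441162109375, -136.68524169921875), (165.90914916992188, 98.34921264648438), 82.44490051269531)
knob top (np.float64(222.4), np.float64(179.07692307692307)) 65
knob side (np.float64(245.12765957446808), np.float64(187.25531914893617)) 47
(array([0.61880422, 0.11518071, 0.24147349]), np.float64(0.0019987417047362763))
knob plane(57+45+152) [[0.61840467 0.1145783  0.25      ]]
handle top [[ 0.55265568 -0.18167341  0.098     ]] pot lid [[ 0.56241822 -0.13049282  0.112     ]]
side handle [[ 0.5519726  -0.17932105  0.098     ]]
```

```bash
cat > m.py <<'E'
from h import *
from scipy.ndimage import map_coordinates
def edge(S,a,b,ch=None,w=3,n=24,sign=0):
    """subpixel edge along a-b (px); returns points"""
    im=S["color"].astype(float); g=im.mean(2) if ch is None else (im@np.array(ch,float))
    a=np.array(a,float);b=np.array(b,float);d=(b-a)/np.linalg.norm(b-a);nn=np.array([-d[1],d[0]])
    o=np.arange(-w,w+.01,.1);out=[]
    for k in np.linspace(.08,.92,n):
        p=a+(b-a)*k; q=p+o[:,None]*nn
        v=map_coordinates(g,[q[:,1],q[:,0]],order=1); gr=np.gradient(cv2.GaussianBlur(v[:,None],(1,9),2)[:,0])
        gr=gr*sign if sign else abs(gr)
        i=gr.argmax(); ww=np.clip(gr[max(0,i-6):i+7],0,None); out.append(p+(ww@o[max(0,i-6):i+7]/ww.sum())*nn)
    return np.array(out)
def line(P):
    vx,vy,x,y=cv2.fitLine(P[:,:2].astype(np.float32),cv2.DIST_HUBER,0,1e-4,1e-4).ravel()
    if vy<0:vx,vy=-vx,-vy
    return np.array([x,y]),np.array([vx,vy])
def res(P,l): return ((P[:,:2]-l[0])@np.array([-l[1][1],l[1][0]])).std()
E
cat > a.py <<'E'
from m import *
import sys
t=load(sys.argv[1] if len(sys.argv)>1 else "top0")
z=lambda p:np.array(p)/6+np.array([200,155])-0.42
hsv=cv2.cvtColor(t["color"],cv2.COLOR_BGR2HSV)
Y=cv2.inRange(hsv,(20,90,60),(35,255,255))
n,lab,stt,_=cv2.connectedComponentsWithStats(Y)
for i in range(1,n):
    x,y,w,h,a=stt[i]
    if a>25 and 200<x<270 and 160<y<215:
        v,u=np.nonzero(lab==i); P=plane(t,np.c_[u,v].astype(float),.055); l=line(P)
        print("yellow",stt[i],np.degrees(np.arctan2(*l[1][::-1])),l[0],res(P,l)*1e3)
def E(name,a,b,h,sub=True):
    P=plane(t,edge(t,z(a),z(b)),h); l=line(P); print(name,"ang %.2f"%np.degrees(np.arctan2(*l[1][::-1])),l[0].round(4),"res mm %.2f"%(res(P,l)*1e3)); return l
E("stage -x",(42,280),(352,333),.0545)
E("stage +x",(78,78),(386,133),.0545)
E("stage -y",(386,133),(352,333),.0545)
E("stage +y",(78,78),(42,280),.0545)
T=[E("tray +x",(418,187),(665,217),.060),E("tray -x",(404,332),(648,360),.060),E("tray +y",(415,192),(402,330),.060),E("tray -y",(665,220),(648,358),.060)]
E("deck +x",(420,138),(670,185),.050)
def X(l,m):
    k=np.linalg.solve(np.c_[l[1],-m[1]],m[0]-l[0]);return l[0]+k[0]*l[1]
C=np.array([X(T[i],T[j]) for i,j in((0,2),(0,3),(1,3),(1,2))]);print(C.round(4),"ctr",C.mean(0).round(4),[round(np.linalg.norm(C[i]-C[(i+1)%4]),4) for i in range(4)])
E
python3 a.py
```

```text
yellow [223 170  41   9  65] 79.28443 [0.67367744 0.06069761] 1.8862262950117796
yellow [217 201  41   9  75] 79.23293 [0.54720163 0.07684236] 2.1042762829604045
stage -x ang 79.25 [0.539  0.0785] res mm 2.58
stage +x ang 76.22 [0.6801 0.0872] res mm 4.44
stage -y ang 169.85 [ 0.5901 -0.0291] res mm 0.80
stage +y ang 168.41 [0.6334 0.1807] res mm 4.73
tray +x ang 83.21 [ 0.614 -0.129] res mm 1.02
tray -x ang 86.67 [ 0.5078 -0.1224] res mm 3.14
tray +y ang 172.06 [ 0.5825 -0.0544] res mm 0.93
tray -y ang 169.78 [ 0.5625 -0.2224] res mm 1.06
deck +x ang 79.33 [ 0.6453 -0.139 ] res mm 0.87
[[ 0.6222 -0.0599]
 [ 0.602  -0.2295]
 [ 0.5026 -0.2116]
 [ 0.5123 -0.0446]] ctr [ 0.5598 -0.1364] [np.float32(0.1708), np.float32(0.101), np.float32(0.1673), np.float32(0.111)]
```

Run:
```python
from h import *
t=load("top0");s=load("side0")
crop(t,260,317,172,222,14,"pics/t0zz.png")
crop(s,245,292,172,216,14,"pics/s0zz.png")
```

```text
(no output)
```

View pics/t0zz.png

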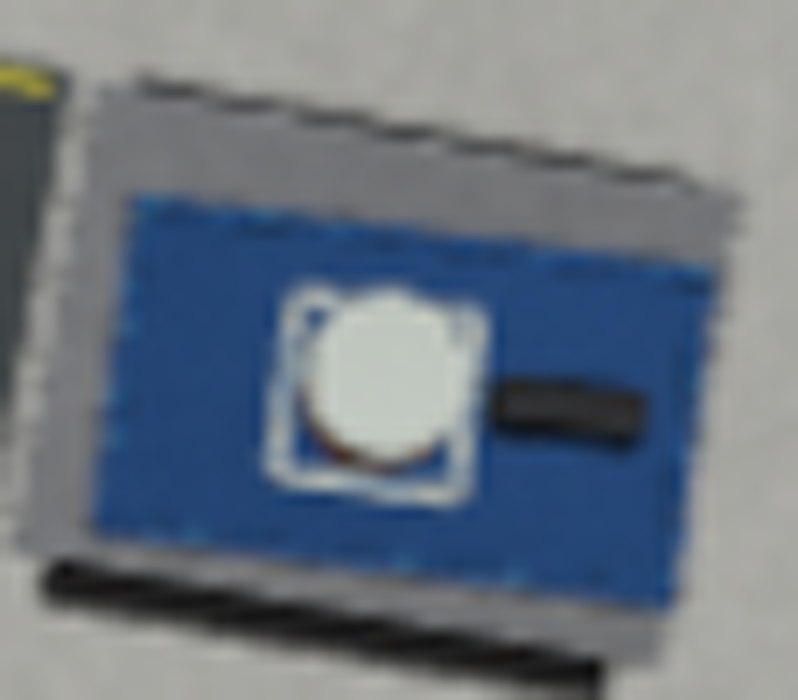

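View pics/s0zz.png

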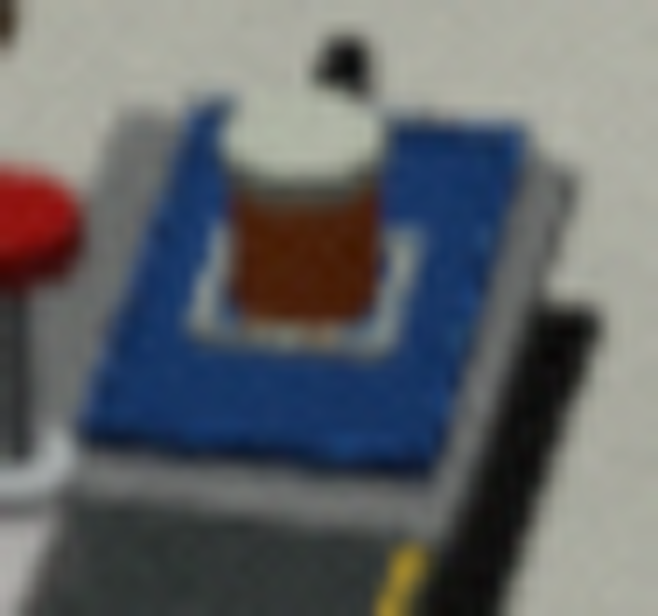

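Run:
```python
from h import *
t=load("top0");s=load("side0")
z=lambda L:np.array(L)/14+np.array([260,172])-.46
zs=lambda L:np.array(L)/14+np.array([245,172])-.46
C=plane(t,z([(135,195),(718,268),(672,605),(95,535)]),.060)
print(C.round(4),C.mean(0)); d=[C[0]-C[1],C[3]-C[2],C[0]-C[3],C[1]-C[2]]
print([(np.linalg.norm(v).round(4),np.degrees(np.arctan2(v[1],v[0])).round(2)) for v in d])
print("handle",plane(t,z([(571,410)]),.098),"lid",plane(t,z([(388,370)]),.112), "crad", plane(t,z([(303,288),(482,310),(460,500),(270,478)]),.067).mean(0))
# expected handle top corners from tray pose
for ctr,yaw in(((.5625,-.1366),-7.7),((.5605,-.1366),-8.5)):
    c,sn=np.cos(np.radians(yaw)),np.sin(np.radians(yaw))
    f=lambda x,y,zz:(ctr[0]+c*x-sn*y,ctr[1]+sn*x+c*y,.05+zz)
    P=[f(x,y,.048) for x,y in((-.007,-.067),(.007,-.067),(.007,-.023),(-.007,-.023))]
    print((proj(t,P)-[260,172]+.46)*14, (proj(s,P)-[245,172]+.46)*14)
```

```text
[[ 0.6227 -0.0604  0.06  ]
 [ 0.6006 -0.2276  0.06  ]
 [ 0.5036 -0.2125  0.06  ]
 [ 0.5245 -0.0481  0.06  ]] [ 0.56285352 -0.13716614  0.06      ]
[(np.float64(0.1687), np.float64(82.47)), (np.float64(0.1657), np.float64(82.77)), (np.float64(0.099), np.float64(-7.14)), (np.float64(0.0982), np.float64(-8.86))]
handle [[ 0.55532481 -0.1810368   0.098     ]] lid [[ 0.56516995 -0.12892388  0.112     ]] crad [ 0.56387938 -0.12926322  0.067     ]
[[646.57072344 440.57869714]
 [652.30320407 391.41077093]
 [496.51763    371.3563626 ]
 [490.63279933 420.47621373]] [[373.51477498  25.39467625]
 [325.87178233  21.3617902 ]
 [298.37651957 102.20078835]
 [347.04141567 106.45179267]]
[[645.95521301 450.90948661]
 [652.38208737 401.81496538]
 [496.83665964 379.5982289 ]
 [490.25883554 428.64048344]] [[383.5548712   25.94114731]
 [336.00797978  21.55573753]
 [306.60477025 102.21661172]
 [355.16218516 106.83557676]]
```

send_rows(
  commands=[
    [0.4,[0,0.04,0.16],[0,0,0]],
    [0.4,[0.06,0.1,0.14],[0,0,0.02]],
    [0.4,[0.1,0.15,0],[0,0,0.021]],
    [0.4,[0.1,0.15,0],[0,0,0.021]],
    [0.4,[0.1,0.15,0],[0,0,0.021]],
    [0.4,[0.1,0.15,0],[0,0,0.021]],
    [0.4,[0.1,0.15,0],[0,0,0.021]],
    [0.4,[0.1,0.15,0],[0,0,0.021]],
    [0.4,[0.1,0.15,0],[0,0,0.021]],
  ],
)

```text
clock: 1.0
tool_pos: [0.4347, -0.3221, 0.2975]
orientation: [-179.9, -0.6, 173.1]
force: [1.2, -0.2, -0.4]
opening: 0.0528
```

send_rows(
  commands=[
    [0.4,[0.11,0.13,0],[0,0,0]],
    [0.4,[0.11,0.13,-0.06],[0,0,0]],
    [0.4,[0.11,0.13,-0.08],[0,0,0]],
    [0.4,[0.08,0.09,-0.06],[0,0,0]],
    [0.4,[0,0,0],[0,0,0]],
  ],
)

```text
clock: 1.5
tool_pos: [0.5421, -0.1915, 0.2456]
orientation: [-179.9, -0.5, 173.7]
force: [-0.2, 0.0, 0.1]
opening: 0.0523
```

Run:
```python
from plant import sensors
from h import *
o=sensors.get_obs();print(o["clock"],o["tool_pos"],o["orientation"],o["force"],o["joint_pos"])
t=snap("top","1");s=snap("side","1")
crop(t,200,340,140,240,5,"pics/t1.png");crop(s,215,315,140,240,5,"pics/s1.png")
```

```text
1.5 [ 0.54209621 -0.19145352  0.24555494] [-179.88769427   -0.52599665  173.69926602] [-0.15355683  0.03694404  0.12373495] [ 7.37367535e-02  1.07868002e+01 -1.02434921e+01  5.68087543e-02
 -6.95049301e+01 -6.39409403e+00]
```

View pics/t1.png

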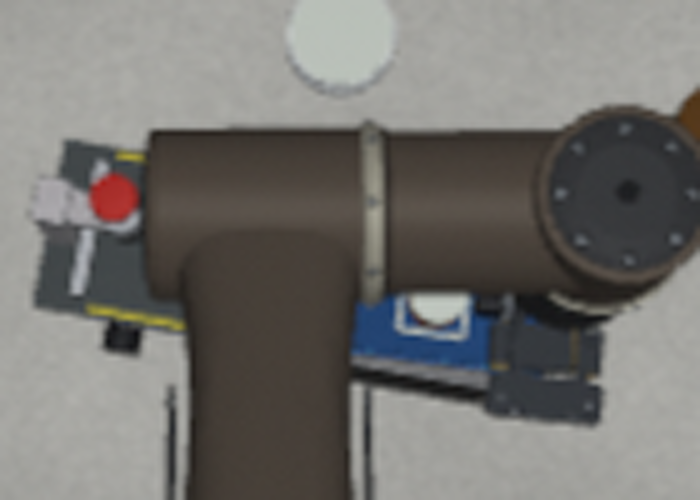

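View pics/s1.png

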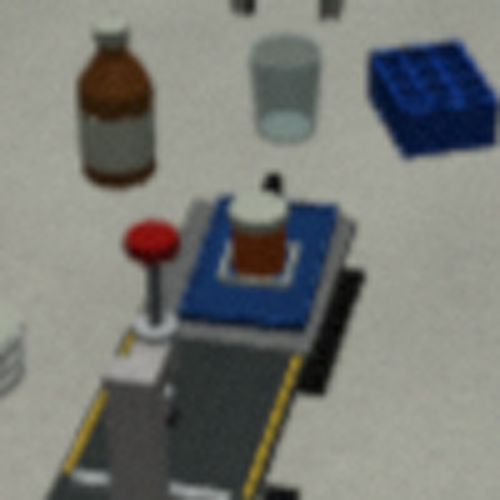

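Run:
```python
from h import *
t=load("top1");s=load("side1")
cv2.imwrite("pics/s1f.png",s["color"])
for p in [(245,180),(280,180),(235,190),(326,178),(255,235),(310,215),(308,222),(315,208)]:
    print(p,depth(t,[p]).round(3))
```

```text
(245, 180) [[0.545 0.023 0.673]]
(280, 180) [[ 0.545 -0.072  0.672]]
(235, 190) [[0.52  0.05  0.659]]
(326, 178) [[ 0.547 -0.194  0.687]]
(255, 235) [[ 0.395 -0.004  0.737]]
(310, 215) [[ 0.508 -0.229  0.002]]
(308, 222) [[ 0.454 -0.18   0.358]]
(315, 208) [[ 0.501 -0.206  0.351]]
```

View pics/s1f.png

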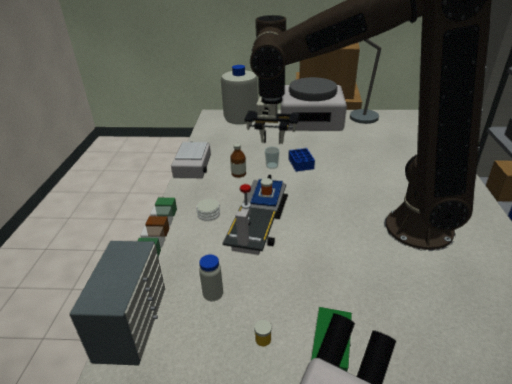

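send_rows(
  commands=[
    [0.4,[0.056,0.041,-0.1],[0,-0.0015,-0.0036]],
    [0.4,[0,0,-0.16],[0,0,0]],
    [0.4,[0,0,-0.16],[0,0,0]],
    [0.4,[0,0,-0.06],[0,0,0]],
    [0.4,[0,0,0],[0,0,0]],
  ],
)

```text
clock: 2.1
tool_pos: [0.5549, -0.1881, 0.1293]
orientation: [-179.9, 0.7, 172.0]
force: [-0.1, -0.1, 0.2]
opening: 0.0525
```

Run:
```python
from plant import sensors
o=sensors.get_obs();print(o["clock"],o["tool_pos"],o["orientation"],o["force"],o["qvel"])
```

```text
2.1 [ 0.55494735 -0.18812107  0.12931722] [-179.88457837    0.65281289  172.0246308 ] [-0.06422956 -0.06417182  0.24706305] [-0.97412347 -0.6079144   0.2560639   0.31745929 -0.86896696  0.26413131]
```

send_rows(
  commands=[
    [0.4,[0.004,0.027,0],[0,0.0015,0.001]],
    [0.4,[0,0,0],[0,0,0]],
    [0.4,[0,0,0],[0,0,0]],
  ],
)

```text
clock: 2.4
tool_pos: [0.557, -0.1828, 0.1331]
orientation: [-179.8, 0.3, 172.3]
force: [-0.2, -0.4, -0.4]
opening: 0.0526
```

Run:
```python
from plant import sensors
from h import *
o=sensors.get_obs();print(o["clock"],o["tool_pos"],o["orientation"],o["force"],o["qvel"])
t=snap("top","2");s=snap("side","2")
crop(t,240,340,150,240,6,"pics/t2.png");crop(s,225,315,140,220,7,"pics/s2.png")
```

```text
2.4 [ 0.5569939  -0.18283415  0.13305043] [-179.79092981    0.31504499  172.30513869] [-0.24868621 -0.38968426 -0.37671349] [ 0.15725624 -0.73505878  1.0422185   0.22390752 -0.64085097 -0.10300621]
```

View pics/t2.png

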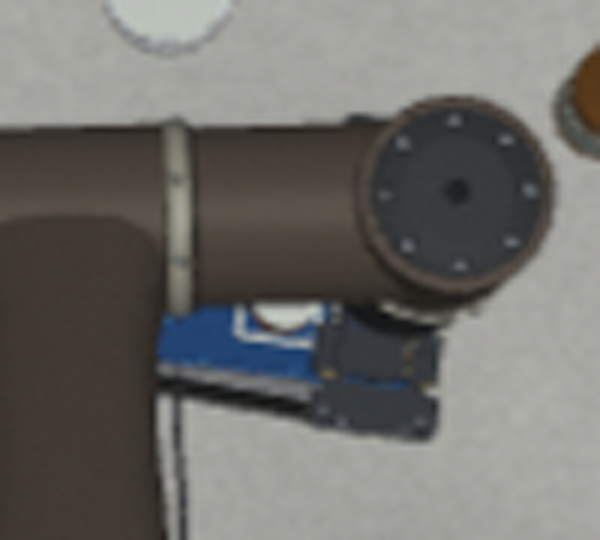

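View pics/s2.png

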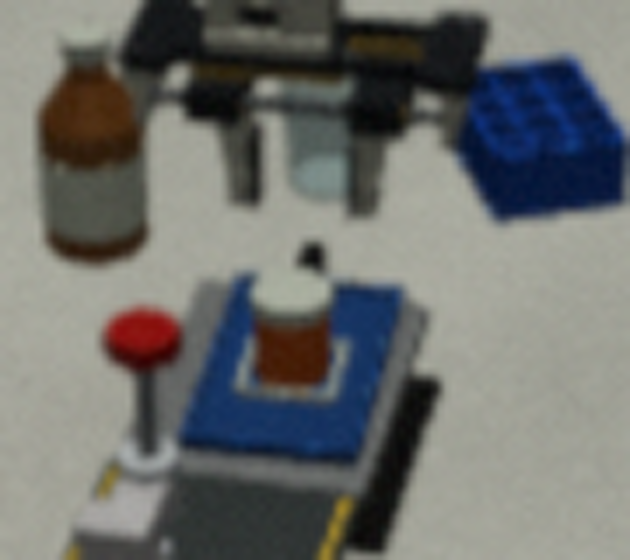

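send_rows(
  commands=[
    [0.4,[-0.004,0.006,-0.12],[0,0.0006,0]],
    [0.4,[0,0,-0.1],[0,0,0]],
    [0.4,[0,0,-0.04],[0,0,0]],
    [0.4,[0,0,0],[0,0,0]],
  ],
)

```text
clock: 2.9
tool_pos: [0.5585, -0.1813, 0.0702]
orientation: [-179.8, 0.5, 172.4]
force: [0.2, 0.5, 0.1]
opening: 0.0524
```

send_rows(
  commands=[
    [0.4,[-0.008,0,-0.018],[0,0.001,0]],
    [0.4,[0,0,0],[0,0,0]],
  ],
)

```text
clock: 3.1
tool_pos: [0.5573, -0.1815, 0.067]
orientation: [-179.7, 0.3, 172.4]
force: [-0.1, -0.8, 0.5]
opening: 0.0526
```

Run:
```python
from plant import sensors
o=sensors.get_obs();print(o["clock"],o["tool_pos"],o["orientation"],o["force"],o["moment"])
```

```text
3.1 [ 0.5573123  -0.18147059  0.06702605] [-179.73407516    0.25742416  172.37904466] [-0.12845478 -0.7950621   0.51325786] [ 0.08245628  0.19923981 -0.00286131]
```

Close on the handle.

send_rows(
  commands=[
    [0.7,[-0.004,0,0],[0,0,0]],
    [1,[0,0,0],[0,0,0]],
    [1,[0,0,0],[0,0,0]],
    [1,[0,0,0],[0,0,0]],
    [1,[0,0,0],[0,0,0]],
    [1,[0,0,0],[0,0,0]],
  ],
)

```text
clock: 3.7
tool_pos: [0.5575, -0.1817, 0.0699]
orientation: [-179.7, 0.5, 172.4]
force: [-1.8, -0.7, 1.0]
opening: 0.014
```

Run:
```python
from plant import sensors
o=sensors.get_obs();print(o["clock"],o["tool_pos"],o["orientation"],o["force"],o["moment"],o["opening"])
```

```text
3.7 [ 0.5574958  -0.18169132  0.06988833] [-179.73573468    0.4661798   172.41207266] [-1.76495026 -0.73474389  0.97525714] [0.046246   0.93955659 0.17977582] 0.013995601168390314
```

send_rows(
  commands=[
    [1,[0,0,0.016],[0,0,0]],
    [1,[0,0,0.016],[0,0,0]],
    [1,[0,0,0],[0,0,0]],
  ],
)

```text
clock: 4.0
tool_pos: [0.5566, -0.1815, 0.0775]
orientation: [-179.7, 0.4, 172.4]
force: [0.3, 0.4, -2.3]
opening: 0.0139
```

Run:
```python
from plant import sensors
from h import *
o=sensors.get_obs();print(o["clock"],o["tool_pos"],o["orientation"],o["force"],o["moment"],o["opening"])
s=snap("side","3")
crop(s,225,305,160,235,8,"pics/s3.png")
```

```text
4.0 [ 0.55664081 -0.18154794  0.07752629] [-179.74613298    0.35505393  172.37886014] [ 0.25476895  0.37713068 -2.30882905] [-0.1472757   0.12344457 -0.02431815] 0.01388495311023513
```

View pics/s3.png

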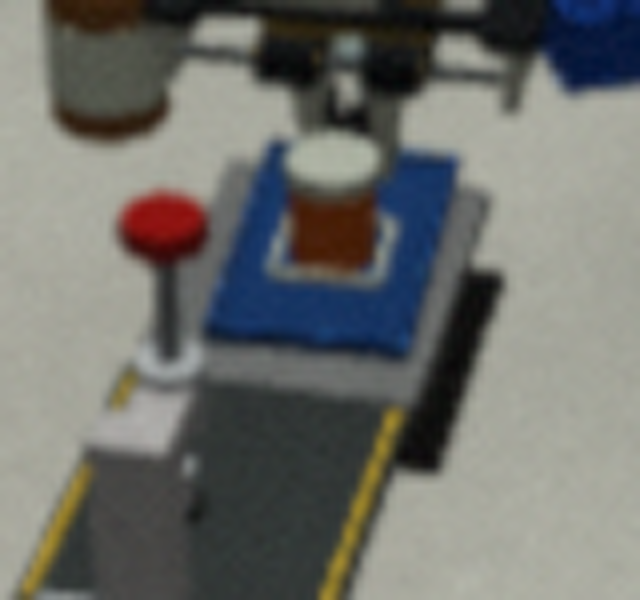

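```bash
cat > tilt.py <<'E'
from h import *
def tilt(tag):
    s=load("side"+tag); h=cv2.cvtColor(s["color"],cv2.COLOR_BGR2HSV)
    m=cv2.inRange(h,(100,110,40),(125,255,255)); m[:, :230]=0;m[:,300:]=0;m[:178]=0;m[250:]=0
    n,lab,st,_=cv2.connectedComponentsWithStats(m); k=1+st[1:,4].argmax(); m=(lab==k).astype(np.uint8)
    me=cv2.erode(m,np.ones((3,3)))
    v,u=np.nonzero(me); P=depth(s,np.c_[u,v]); P=P[(P[:,2]>.03)&(P[:,2]<.11)]
    yd=np.array([.16,.987])
    a=P[:,:2]@yd; b=P[:,:2]@np.array([yd[1],-yd[0]])
    A=np.c_[a-a.mean(),b-b.mean(),np.ones(len(a))]; c=P[:,2]; ok=np.ones(len(c),bool)
    for _ in range(4):
        k=np.linalg.lstsq(A[ok],c[ok],rcond=None)[0]; r=abs(c-A@k); ok=r<max(.002,2*r[ok].std())
    print(tag,"slope y deg %.2f x deg %.2f z %.4f n %d rms %.4f"%(np.degrees(k[0]),np.degrees(k[1]),k[2],ok.sum(),(A@k-c)[ok].std()), "front z %.4f"%(k[2]+k[0]*(a.max()-a.mean())))
import sys
for t in sys.argv[1:]: tilt(t)
E
python3 tilt.py 0 2 3
```

```text
0 slope y deg 0.77 x deg -1.12 z 0.0564 n 143 rms 0.0011 front z 0.0572
2 slope y deg 0.32 x deg -0.76 z 0.0564 n 144 rms 0.0012 front z 0.0567
3 slope y deg 0.93 x deg -0.74 z 0.0636 n 127 rms 0.0011 front z 0.0645
```

send_rows(
  commands=[
    [1,[0.009,-0.002,0.004],[0,0.0005,-0.003]],
    [1,[0.009,-0.002,0.003],[0,0,-0.003]],
    [1,[0.008,-0.001,0],[0,0,-0.003]],
    [1,[0.002,0.01,0],[0,0,0]],
    [1,[0.002,0.01,0],[0,0,0]],
  ],
)

```text
clock: 4.55
tool_pos: [0.5644, -0.1777, 0.0785]
orientation: [-179.7, 0.1, 168.8]
force: [-0.7, 0.9, -3.3]
opening: 0.014
```

```bash
cat > st.py <<'E'
from plant import sensors
import numpy as np
from h import *
import sys
o=sensors.get_obs();p=o["tool_pos"]
n=np.array([.9826,-.186]);d=np.array([.186,.9826])
print("t",o["clock"],"stage x %.4f y %.4f z %.4f"%(p[:2]@n-.587,p[:2]@d-.172,p[2]),"rpy",o["orientation"].round(2),"F",o["force"].round(2),"M",o["moment"].round(2),"op",o["opening"].round(4))
if len(sys.argv)>1:
    s=snap("side",sys.argv[1]); crop(s,215,305,160,255,6,f"pics/s{sys.argv[1]}.png")
    import subprocess; print(subprocess.run(["python3","tilt.py",sys.argv[1]],capture_output=True,text=True).stdout)
E
python3 st.py 4
```

```text
Traceback (most recent call last):
  File "st.py", line 7, in <module>
    print("t",o["clock"],"stage x %.4f y %.4f z %.4f"%(p[:2]@n-.587,p[:2]@d-.172,p[2]),"rpy",o["orientation"].round(2),"F",o["force"].round(2),"M",o["moment"].round(2),"op",o["opening"].round(4))
                                                                                                                                                                             ^^^^^^^^^^^^^^^^^^
AttributeError: 'float' object has no attribute 'round'
```

```bash
sed -i 's/o\["opening"\].round(4)/round(o["opening"],4)/' st.py; python3 st.py 4
```

```text
t 4.55 stage x 0.0007 y -0.2417 z 0.0785 rpy [-1.7972e+02  9.0000e-02  1.6878e+02] F [-0.68  0.85 -3.27] M [-0.08  0.12 -0.05] op 0.014
4 slope y deg 0.42 x deg -0.59 z 0.0650 n 131 rms 0.0010 front z 0.0654
```

View pics/s4.png

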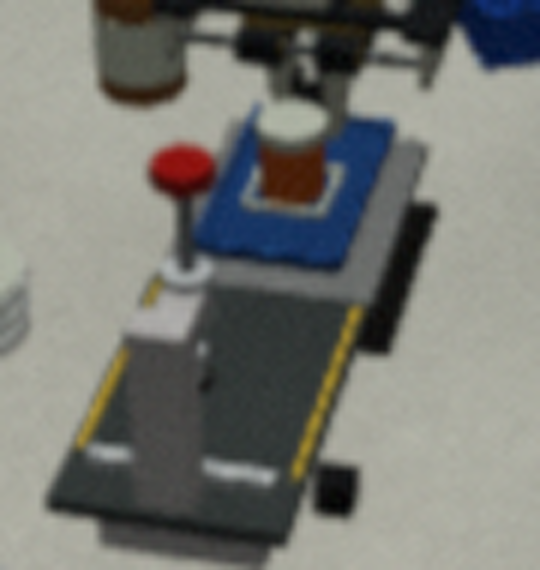

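send_rows(
  commands=[
    [1,[0.007,0.04,0],[0,0,0.0008]],
    [1,[0.011,0.06,0],[0,0,0]],
    [1,[0.011,0.06,0],[0,0,0]],
    [1,[0.011,0.06,0],[0,0,0]],
    [1,[0.007,0.04,0],[0,0,0]],
  ],
)

```text
clock: 5.1
tool_pos: [0.5767, -0.1071, 0.0784]
orientation: [-179.7, 0.1, 169.1]
force: [0.5, -0.7, -3.2]
opening: 0.0138
```

```bash
python3 st.py 5
```

```text
t 5.1 stage x -0.0004 y -0.1700 z 0.0784 rpy [-1.7973e+02  9.0000e-02  1.6909e+02] F [ 0.46 -0.66 -3.19] M [-0.04  0.05 -0.01] op 0.0138
5 slope y deg 0.16 x deg -0.97 z 0.0647 n 116 rms 0.0010 front z 0.0649
```

View pics/s5.png

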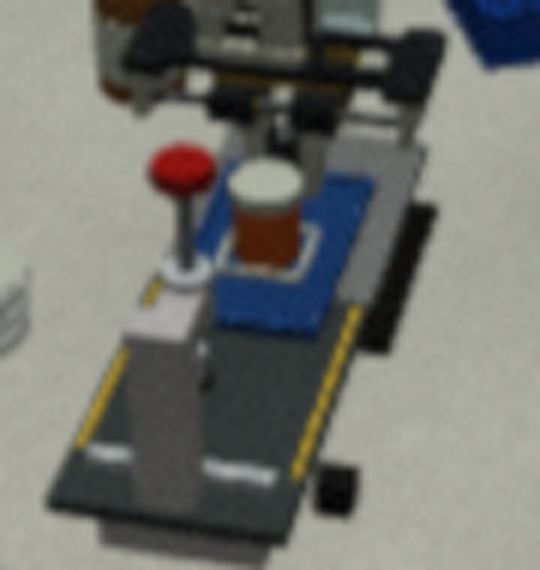

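send_rows(
  commands=[
    [1,[0.008,0.04,0],[0,0,0.0005]],
    [1,[0.0115,0.06,0],[0,0,0]],
    [1,[0.0115,0.06,0],[0,0,0]],
    [1,[0.0115,0.06,0],[0,0,0]],
    [1,[0.0115,0.06,0],[0,0,0]],
    [1,[0.0115,0.06,0],[0,0,0]],
    [1,[0.006,0.03,0],[0,0,0]],
    [1,[0,0,0],[0,0,0]],
  ],
)

```text
clock: 5.95
tool_pos: [0.5969, -0.0028, 0.0785]
orientation: [-179.8, 0.1, 169.5]
force: [-0.1, 0.6, -3.1]
opening: 0.0139
```

```bash
python3 st.py 6
```

```text
t 5.95 stage x 0.0000 y -0.0637 z 0.0785 rpy [-1.7976e+02  1.3000e-01  1.6947e+02] F [-0.09  0.56 -3.05] M [-0.16  0.12 -0.02] op 0.0139
6 slope y deg 0.55 x deg -5.41 z 0.0652 n 122 rms 0.0011 front z 0.0658
```

View pics/s6.png

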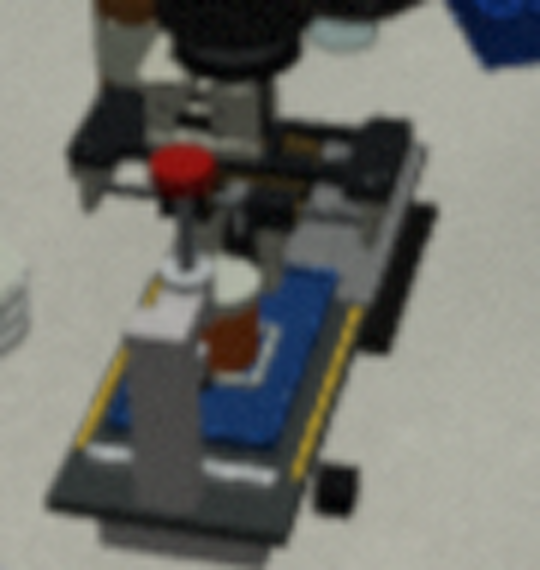

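send_rows(
  commands=[
    [1,[0,0,-0.006],[0,0,0]],
    [1,[0,0,-0.006],[0,0,0]],
    [1,[0,0,-0.004],[0,0,0]],
  ],
)

```text
clock: 6.3
tool_pos: [0.5964, -0.0043, 0.0746]
orientation: [-179.8, 0.1, 169.4]
force: [-5.6, 4.7, 10.9]
opening: 0.0141
```

```bash
python3 st.py
```

```text
t 6.3 stage x -0.0002 y -0.0653 z 0.0746 rpy [-1.7975e+02  1.1000e-01  1.6940e+02] F [-5.56  4.71 10.86] M [1.67 1.92 0.03] op 0.0141
```

send_rows(
  commands=[
    [1,[0,0,0.001],[0,0,0]],
    [1,[0,0,0],[0,0,0]],
  ],
)

```text
clock: 6.5
tool_pos: [0.5963, -0.0051, 0.0748]
orientation: [-179.8, 0.1, 169.3]
force: [0.4, -0.2, -3.4]
opening: 0.014
```

```bash
python3 st.py 7
```

```text
t 6.5 stage x -0.0002 y -0.0661 z 0.0748 rpy [-1.7976e+02  1.2000e-01  1.6933e+02] F [ 0.42 -0.18 -3.42] M [-0.03  0.13 -0.05] op 0.014
7 slope y deg 0.94 x deg -5.63 z 0.0615 n 113 rms 0.0011 front z 0.0626
```

send_rows(
  commands=[
    [1,[0.003,0.016,0],[0,0,0]],
    [1,[0.003,0.016,0],[0,0,0]],
    [1,[0.003,0.016,0],[0,0,0]],
    [1,[0.0025,0.01,0],[0,0,0]],
  ],
)

```text
clock: 6.95
tool_pos: [0.5993, 0.0098, 0.0747]
orientation: [-179.7, 0.1, 169.3]
force: [-0.2, -1.2, -3.7]
opening: 0.0139
```

```bash
python3 st.py
```

```text
t 6.95 stage x 0.0001 y -0.0509 z 0.0747 rpy [-1.7974e+02  1.1000e-01  1.6927e+02] F [-0.24 -1.17 -3.74] M [-0.14  0.06 -0.02] op 0.0139
```

send_rows(
  commands=[
    [1,[0.0015,0.008,0],[0,0,0]],
    [1,[0.001,0.006,0],[0,0,0]],
  ],
)

```text
clock: 7.15
tool_pos: [0.6001, 0.0141, 0.0747]
orientation: [-179.7, 0.1, 169.3]
force: [-0.6, -0.1, -2.6]
opening: 0.0139
```

```bash
python3 st.py
```

```text
t 7.15 stage x 0.0001 y -0.0465 z 0.0747 rpy [-1.7974e+02  1.1000e-01  1.6931e+02] F [-0.64 -0.08 -2.59] M [-0.17  0.11 -0.  ] op 0.0139
```

send_rows(
  commands=[
    [1,[0.001,0.005,-0.001],[0,0,0]],
    [1,[0.001,0.005,0],[0,0,0]],
  ],
)

```text
clock: 7.35
tool_pos: [0.6, 0.0154, 0.0748]
orientation: [-179.6, 0.1, 169.3]
force: [-0.8, -10.0, 1.1]
opening: 0.014
```

```bash
python3 st.py 8
python3 - <<'E'
from h import *
t=snap("top","8");crop(t,195,300,150,225,7,"pics/t8.png")
s=load("side8");crop(s,215,290,195,255,10,"pics/s8z.png")
E
```

```text
t 7.35 stage x -0.0003 y -0.0453 z 0.0748 rpy [-1.7959e+02  5.0000e-02  1.6933e+02] F [ -0.83 -10.05   1.07] M [-3.63  0.3  -0.11] op 0.014
8 slope y deg 0.84 x deg -8.25 z 0.0613 n 100 rms 0.0011 front z 0.0624
```

View pics/s8z.png

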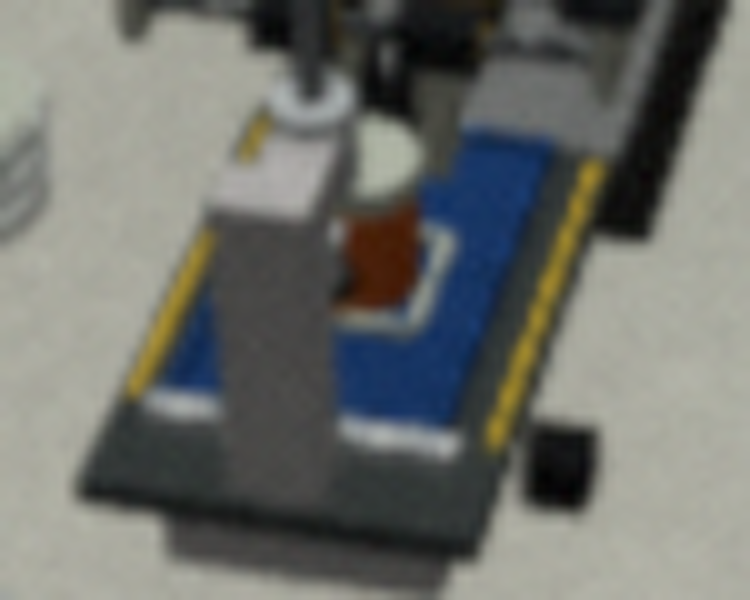

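View pics/t8.png

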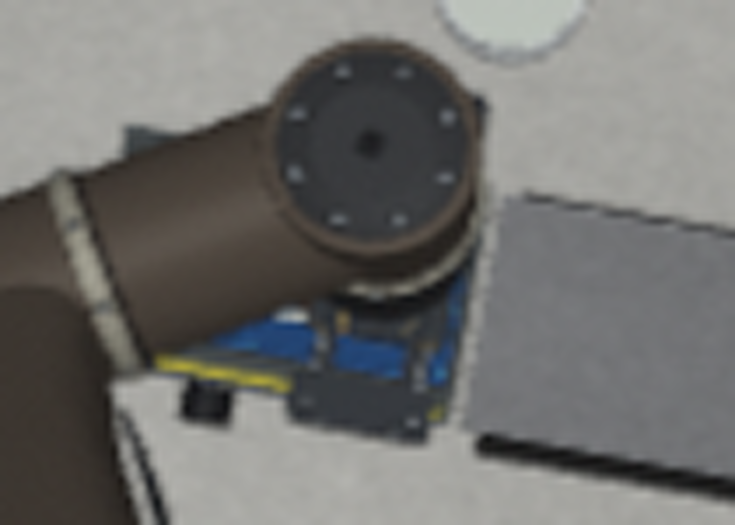

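send_rows(
  commands=[
    [1,[0,0.002,-0.001],[0,0,0]],
    [1,[0,0.001,-0.001],[0,0,0]],
  ],
)

```text
clock: 7.65
tool_pos: [0.6001, 0.0152, 0.0747]
orientation: [-179.6, 0.1, 169.3]
force: [0.3, -2.8, 0.1]
opening: 0.014
```

```bash
python3 st.py
```

```text
t 7.65 stage x -0.0002 y -0.0454 z 0.0747 rpy [-1.7958e+02  8.0000e-02  1.6926e+02] F [ 0.34 -2.79  0.09] M [-0.69  0.3  -0.04] op 0.014
```

Light contact with the stop, and the weight is on the stage. Open and rise.

send_rows(
  commands=[
    [0.6,[0,0,0],[0,0,0]],
    [0.6,[0,0,0],[0,0,0]],
    [0.6,[0,0,0],[0,0,0]],
    [0.6,[0,0,0],[0,0,0]],
  ],
)

```text
clock: 8.05
tool_pos: [0.6015, 0.0165, 0.0755]
orientation: [-179.7, 0.2, 169.3]
force: [0.2, 0.3, -0.4]
opening: 0.0341
```

```bash
python3 st.py
```

```text
t 8.05 stage x 0.0009 y -0.0439 z 0.0755 rpy [-179.69    0.22  169.32] F [ 0.19  0.27 -0.44] M [0.04 0.06 0.03] op 0.0341
```

send_rows(
  commands=[
    [0.6,[0,0,0.06],[0,0,0]],
    [0.6,[0,0,0.14],[0,0,0]],
    [0.6,[-0.01,-0.06,0.18],[0,0,0]],
    [0.6,[-0.02,-0.1,0.18],[0,0,0]],
    [0.6,[-0.02,-0.1,0.18],[0,0,0]],
    [0.6,[-0.1,-0.16,0.06],[0,0,0]],
    [0.6,[-0.1,-0.16,0],[0,0,0]],
    [0.6,[-0.1,-0.16,0],[0,0,0]],
  ],
)

```text
clock: 8.85
tool_pos: [0.513, -0.1676, 0.2796]
orientation: [-179.5, 0.3, 169.8]
force: [-0.0, -0.6, -0.3]
opening: 0.0349
```

```bash
python3 st.py 9
python3 - <<'E'
from h import *
t=snap("top","9");crop(t,195,300,150,225,7,"pics/t9.png")
s=load("side9");crop(s,215,290,190,255,10,"pics/s9z.png")
E
```

```text
t 8.85 stage x -0.0517 y -0.2413 z 0.2796 rpy [-179.53    0.31  169.84] F [-0.02 -0.59 -0.26] M [-0.05  0.04 -0.02] op 0.0349
9 slope y deg 0.12 x deg -5.22 z 0.0615 n 123 rms 0.0010 front z 0.0616
```

View pics/s9z.png

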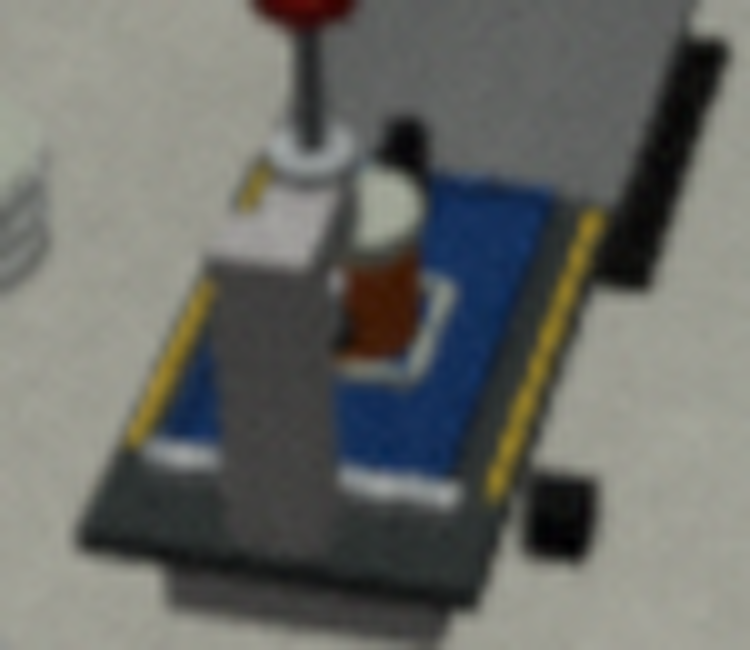

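View pics/t9.png

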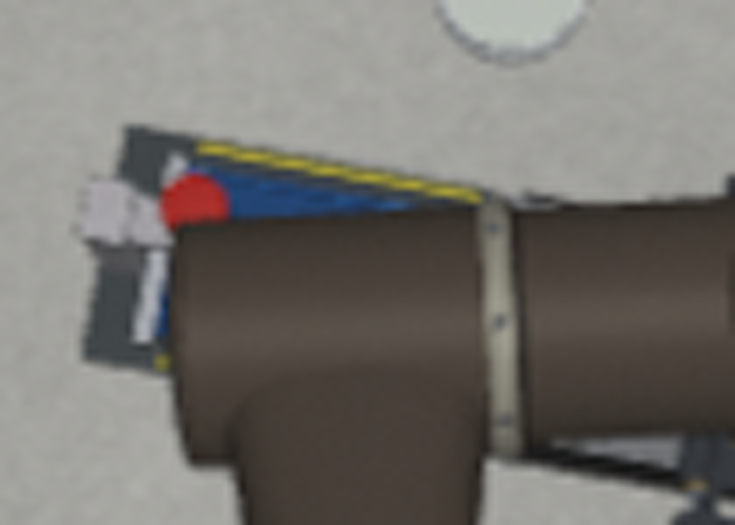

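send_rows(
  commands=[
    [1,[0.03,0.06,0.06],[0,0,0]],
    [1,[0.053,0.14,0.03],[0,0,0]],
    [1,[0.053,0.14,0],[0,0,0]],
    [1,[0.053,0.14,0],[0,0,0]],
    [1,[0.053,0.14,0],[0,0,0]],
    [1,[0.053,0.14,0],[0,0,0]],
    [1,[0.053,0.14,0],[0,0,0]],
    [1,[0.053,0.14,0],[0,0,0]],
    [1,[0.03,0.08,0],[0,0,0]],
    [1,[0,0,0],[0,0,0]],
  ],
)

```text
clock: 9.95
tool_pos: [0.6207, 0.123, 0.3037]
orientation: [-179.6, 0.4, 169.3]
force: [-0.0, 0.0, 0.8]
opening: 0.0004
```

```bash
python3 st.py
```

```text
t 9.95 stage x 0.0000 y 0.0643 z 0.3037 rpy [-179.65    0.45  169.32] F [-0.01  0.02  0.81] M [-0.01  0.14 -0.03] op 0.0004
```

send_rows(
  commands=[
    [1,[-0.006,-0.028,-0.04],[0,0.001,0]],
    [1,[0,0,-0.06],[0,0,0]],
    [1,[0,0,-0.03],[0,0,0]],
    [1,[0,0,0],[0,0,0]],
  ],
)

```text
clock: 10.35
tool_pos: [0.6177, 0.1132, 0.2684]
orientation: [-179.5, -0.0, 169.3]
force: [0.2, 0.1, 1.1]
opening: 0.0006
```

```bash
python3 st.py 10
python3 - <<'E'
from h import *
s=load("side10");crop(s,215,290,155,215,10,"pics/s10z.png")
E
```

```text
t 10.35 stage x -0.0011 y 0.0541 z 0.2684 rpy [-1.7953e+02 -4.0000e-02  1.6929e+02] F [0.15 0.06 1.07] M [-0.    0.06 -0.04] op 0.0006
10 slope y deg 0.07 x deg -5.39 z 0.0613 n 110 rms 0.0011 front z 0.0614
```

View pics/s10z.png

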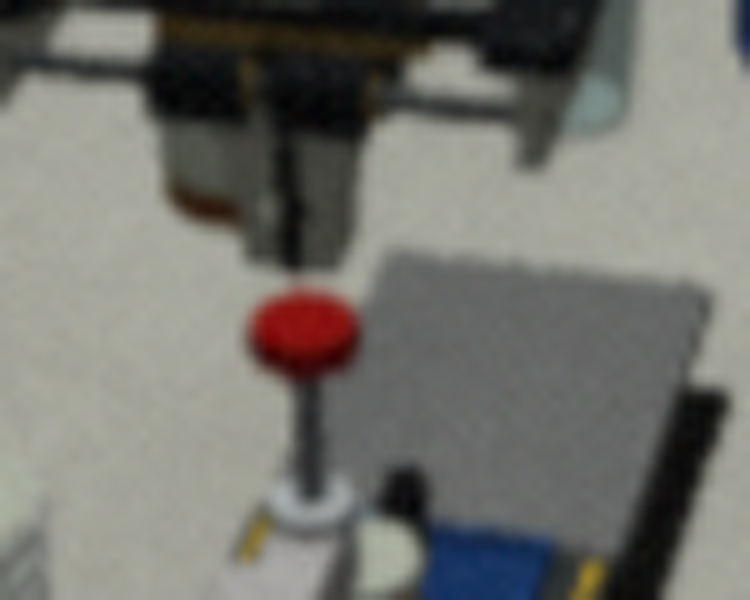

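send_rows(
  commands=[
    [1,[0.005,0.008,-0.03],[0,0,0]],
    [1,[0,0,-0.012],[0,0,0]],
    [1,[0,0,-0.012],[0,0,0]],
    [1,[0,0,-0.008],[0,0,0]],
  ],
)

```text
clock: 10.8
tool_pos: [0.6199, 0.1142, 0.2544]
orientation: [-179.6, 0.1, 169.2]
force: [0.6, -1.1, -0.8]
opening: 0.0006
```

```bash
python3 st.py
```

```text
t 10.8 stage x 0.0008 y 0.0555 z 0.2544 rpy [-1.7963e+02  1.3000e-01  1.6921e+02] F [ 0.59 -1.1  -0.79] M [0.07 0.03 0.03] op 0.0006
```

send_rows(
  commands=[
    [1,[-0.001,0.003,-0.012],[0,0,0]],
    [1,[0,0,-0.016],[0,0,0]],
    [1,[0,0,-0.016],[0,0,0]],
  ],
)

```text
clock: 11.1
tool_pos: [0.6199, 0.1152, 0.2434]
orientation: [-179.7, 0.2, 169.2]
force: [-0.9, -0.8, 2.6]
opening: 0.0
```

```bash
python3 st.py
```

```text
t 11.1 stage x 0.0007 y 0.0565 z 0.2434 rpy [-179.66    0.2   169.23] F [-0.9  -0.77  2.6 ] M [-0.13  0.31 -0.02] op 0.0
```

send_rows(
  commands=[
    [1,[-0.0005,0,-0.016],[0,0,0]],
    [1,[-0.0005,0,-0.016],[0,0,0]],
    [1,[0,0,-0.016],[0,0,0]],
    [1,[0,0,-0.016],[0,0,0]],
  ],
)

```text
clock: 11.5
tool_pos: [0.6199, 0.1151, 0.2264]
orientation: [-179.7, 0.2, 169.2]
force: [-0.3, -0.1, 1.7]
opening: 0.0003
```

```bash
python3 st.py
```

```text
t 11.5 stage x 0.0007 y 0.0564 z 0.2264 rpy [-179.66    0.24  169.25] F [-0.34 -0.07  1.73] M [-0.02  0.31 -0.02] op 0.0003
```

send_rows(
  commands=[
    [1,[0,0,-0.012],[0,0,0]],
    [1,[0,0,-0.01],[0,0,0]],
    [1,[0,0,-0.006],[0,0,0]],
  ],
)

```text
clock: 11.8
tool_pos: [0.6199, 0.1151, 0.2185]
orientation: [-179.7, 0.2, 169.3]
force: [-0.8, -0.6, 1.9]
opening: 0.0005
```

```bash
python3 st.py 11
python3 - <<'E'
from h import *
s=load("side11");crop(s,215,290,175,250,10,"pics/s11z.png")
E
```

```text
t 11.8 stage x 0.0007 y 0.0564 z 0.2185 rpy [-179.65    0.24  169.25] F [-0.78 -0.63  1.91] M [ 0.01  0.2  -0.06] op 0.0005
11 slope y deg 0.21 x deg -3.01 z 0.0608 n 111 rms 0.0011 front z 0.0611
```

View pics/s11z.png

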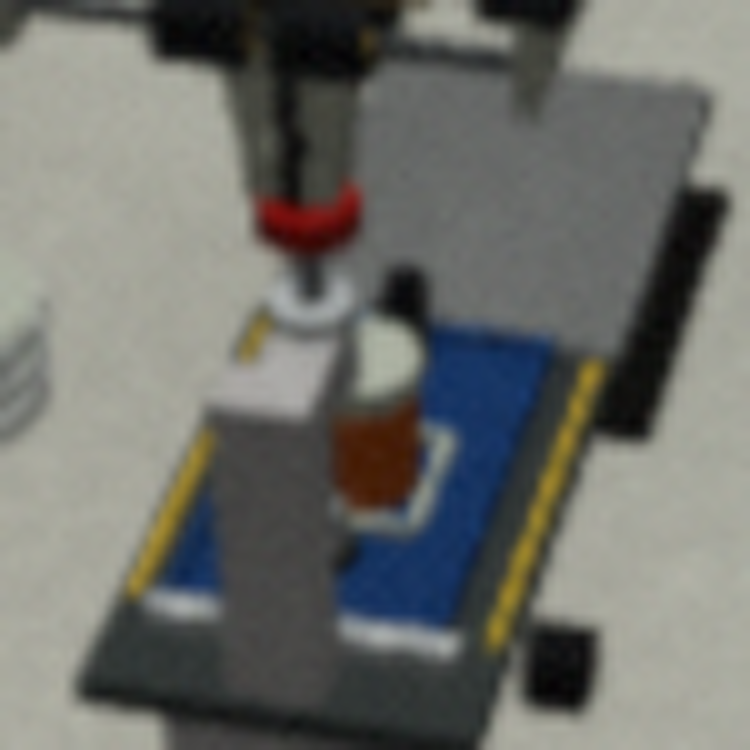

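send_rows(
  commands=[
    [1,[0,0,-0.008],[0,0,0]],
    [1,[0,0,-0.008],[0,0,0]],
  ],
)

```text
clock: 12.05
tool_pos: [0.6199, 0.1152, 0.2144]
orientation: [-179.7, 0.2, 169.3]
force: [-0.2, -0.1, 2.4]
opening: 0.0006
```

```bash
python3 st.py
```

```text
t 12.05 stage x 0.0007 y 0.0565 z 0.2144 rpy [-179.66    0.25  169.25] F [-0.2  -0.12  2.38] M [-0.    0.28  0.01] op 0.0006
```

send_rows(
  commands=[
    [1,[0,0,-0.006],[0,0,0]],
  ],
)

```text
clock: 12.15
tool_pos: [0.6199, 0.1152, 0.2128]
orientation: [-179.7, 0.2, 169.3]
force: [-0.2, -0.6, 2.9]
opening: -0.0
```

send_rows(
  commands=[
    [1,[0,0,-0.006],[0,0,0]],
  ],
)

```text
clock: 12.25
tool_pos: [0.6199, 0.1152, 0.2114]
orientation: [-179.7, 0.3, 169.3]
force: [-1.0, -0.3, 3.7]
opening: 0.0003
```

send_rows(
  commands=[
    [1,[0,0,-0.005],[0,0,0]],
  ],
)

```text
clock: 12.35
tool_pos: [0.6199, 0.1152, 0.2103]
orientation: [-179.7, 0.3, 169.3]
force: [-1.6, 0.2, 5.2]
opening: 0.0003
```

```bash
python3 st.py 12
python3 - <<'E'
from h import *
s=load("side12");crop(s,225,275,205,250,14,"pics/s12z.png")
E
```

```text
t 12.35 stage x 0.0007 y 0.0565 z 0.2103 rpy [-179.66    0.27  169.26] F [-1.63  0.16  5.16] M [0.02 0.87 0.04] op 0.0003
12 slope y deg 0.53 x deg -5.43 z 0.0612 n 116 rms 0.0012 front z 0.0619
```

View pics/s12z.png

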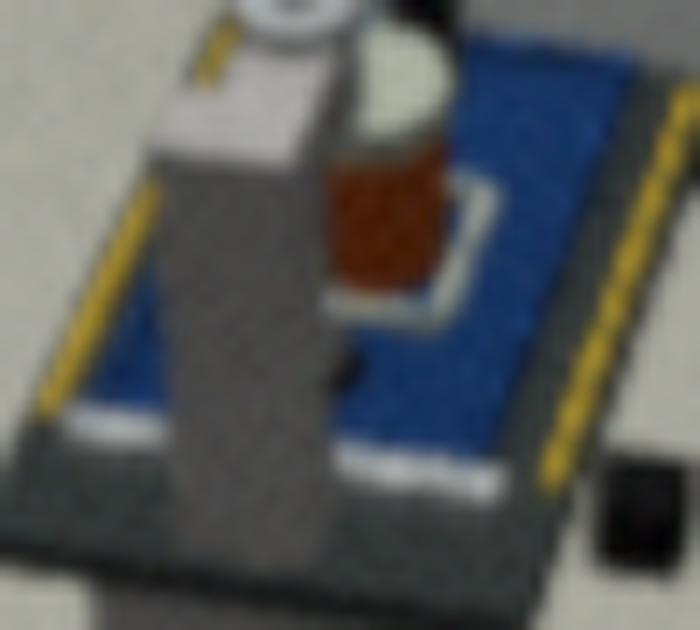

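send_rows(
  commands=[
    [1,[0,0,0.008],[0,0,0]],
    [1,[0,0,0.04],[0,0,0]],
    [1,[0,0,0.12],[0,0,0]],
    [1,[0,0,0.16],[0,0,0]],
    [1,[-0.08,-0.1,0.1],[0,0,0]],
    [1,[-0.1,-0.16,0],[0,0,0]],
    [1,[-0.1,-0.16,0],[0,0,0]],
    [1,[-0.1,-0.16,0],[0,0,0]],
    [1,[-0.1,-0.16,0],[0,0,0]],
    [1,[-0.1,-0.16,0],[0,0,0]],
    [1,[-0.1,-0.16,0],[0,0,0]],
    [1,[0,0,0],[0,0,0]],
  ],
)

```text
clock: 13.6
tool_pos: [0.4419, -0.1568, 0.3245]
orientation: [-179.6, 0.4, 169.5]
force: [0.9, 0.3, 0.6]
opening: 0.0006
```

send_rows(
  commands=[
    [1,[0,-0.18,0],[0,0,0]],
    [1,[0,-0.18,0],[0,0,0]],
    [1,[0,-0.18,0],[0,0,0]],
    [1,[0,-0.18,0],[0,0,0]],
    [1,[0,-0.18,0],[0,0,0]],
    [1,[0,-0.1,0],[0,0,0]],
    [1,[0,0,0],[0,0,0]],
  ],
)

```text
clock: 14.3
tool_pos: [0.4419, -0.4157, 0.3288]
orientation: [-179.7, 0.8, 169.7]
force: [0.5, 1.7, -0.4]
opening: 0.0005
```

```bash
python3 st.py 13
python3 - <<'E'
from h import *
t=snap("top","13");crop(t,195,300,150,225,7,"pics/t13.png")
s=load("side13");crop(s,215,290,175,250,10,"pics/s13z.png")
E
```

```text
t 14.3 stage x -0.0754 y -0.4983 z 0.3288 rpy [-179.67    0.81  169.67] F [ 0.52  1.66 -0.4 ] M [ 0.07  0.13 -0.02] op 0.0005
13 slope y deg 0.53 x deg -7.20 z 0.0612 n 114 rms 0.0011 front z 0.0619
```

View pics/s13z.png

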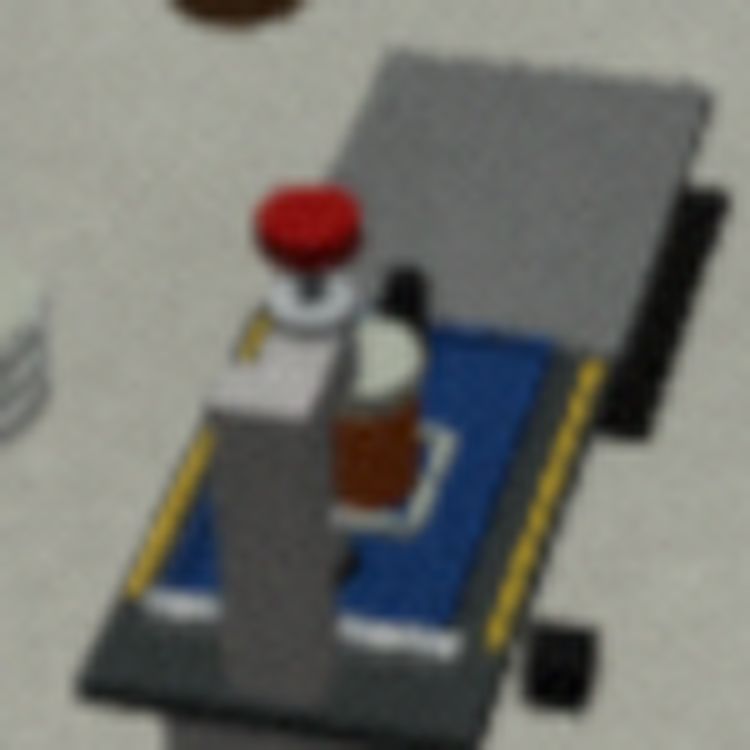

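View pics/t13.png

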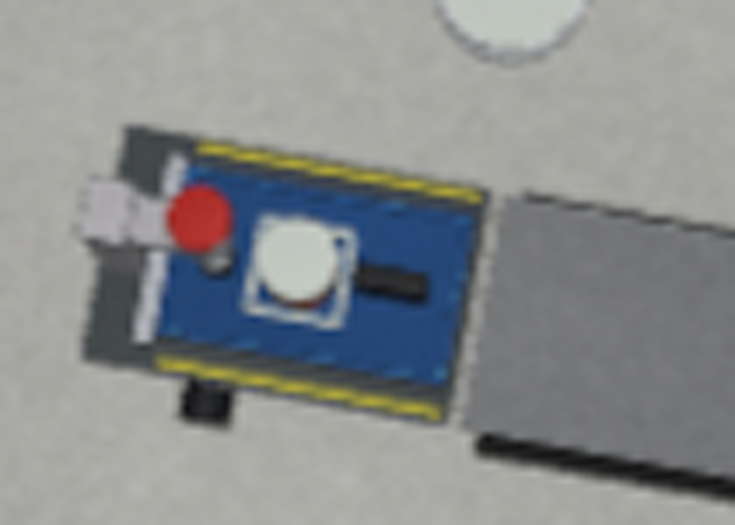

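Run:
```python
from m import *
t=load("top13");s=load("side13")
def c(S,x0,x1,y0,y1):
    h=cv2.cvtColor(S["color"],cv2.COLOR_BGR2HSV);m=cv2.inRange(h,(0,150,80),(8,255,255))|cv2.inRange(h,(172,150,80),(180,255,255))
    v,u=np.nonzero(m[y0:y1,x0:x1]);return (u.mean()+x0,v.mean()+y0)
print("knob",tri(t,c(t,210,235,170,195),s,c(s,236,256,190,206)))
h=cv2.cvtColor(t["color"],cv2.COLOR_BGR2HSV)
m=cv2.inRange(h,(100,110,40),(125,255,255)); m[:, :210]=0;m[:,266:]=0;m[:165]=0;m[212:]=0
m=cv2.morphologyEx(m,cv2.MORPH_CLOSE,np.ones((9,9)))
k=max(cv2.findContours(m,cv2.RETR_EXTERNAL,cv2.CHAIN_APPROX_NONE)[0],key=cv2.contourArea)
Q=plane(t,k.reshape(-1,2).astype(float),.065)[:,:2].astype(np.float32)
print("tray",cv2.minAreaRect(Q*1000))
r=lambda p:np.array(p)/7+np.array([195,150])-.43
C=plane(t,r([(188,165),(475,212),(443,382),(160,333)]),.065)[:,:2];c0=C.mean(0)
n=np.array([.9826,-.186]);d=np.array([.186,.9826])
print("ctr stage",c0@n-.587,c0@d-.172,[np.degrees(np.arctan2(*(v)[::-1])) for v in(C[0]-C[1],C[3]-C[2],C[0]-C[3])])
```

```text
knob (array([0.61868482, 0.11530684, 0.2055011 ]), np.float64(0.001572241434086754))
tray ((608.9110107421875, 57.693077087402344), (167.82919311523438, 100.8662109375), 79.0831527709961)
ctr stage 0.0017711083133797878 -0.0014483063268359853 [np.float64(80.25337168890904), np.float64(79.83906864285636), np.float64(-9.076971947179263)]
```

Run:
```python
from h import *
def c(S):
    h=cv2.cvtColor(S["color"],cv2.COLOR_BGR2HSV);m=cv2.inRange(h,(0,150,60),(8,255,255))|cv2.inRange(h,(172,150,60),(180,255,255))
    m[:175]=0;m[212:]=0;m[:,:234]=0;m[:,258:]=0
    v,u=np.nonzero(m);return u.mean(),v.mean(),len(u),v.min(),v.max()
for tag in("0","4","9","13"):
    s=load("side"+tag);u=c(s)
    zz=np.linspace(.15,.3,1501);pv=proj(s,np.c_[np.full(1501,.619),np.full(1501,.1153),zz])[:,1]
    print(tag,u,"z at axis",zz[abs(pv-u[1]).argmin()], "top-edge z",zz[abs(pv-u[3]).argmin()])
```

```text
0 (np.float64(245.19672131147541), np.float64(188.0), 61, np.int64(185), np.int64(192)) z at axis 0.2385 top-edge z 0.25
4 (np.float64(245.08196721311475), np.float64(187.95081967213116), 61, np.int64(185), np.int64(192)) z at axis 0.23869999999999997 top-edge z 0.25
9 (np.float64(245.0), np.float64(187.56603773584905), 53, np.int64(185), np.int64(191)) z at axis 0.24019999999999997 top-edge z 0.25
13 (np.float64(245.54237288135593), np.float64(196.88135593220338), 59, np.int64(194), np.int64(201)) z at axis 0.2036 top-edge z 0.21509999999999999
```

Run:
```python
from h import *
from scipy.ndimage import map_coordinates
zz=np.linspace(.12,.3,1801)
for tag in("0","4","9","10","11","12","13"):
    s=load("side"+tag); im=s["color"].astype(float); g=im[...,2]-im[...,1]   # redness
    r=g[178:215,243:249].mean(1); r=np.clip(r,0,None); y=np.arange(178,215)
    h=r.max()/2; i=np.nonzero(r>h)[0]; a,b=i[0],i[-1]
    top=y[a]-(r[a]-h)/(r[a]-r[a-1]); bot=y[b]+(r[b]-h)/(r[b]-r[b+1])
    pv=proj(s,np.c_[np.full(1801,.619),np.full(1801,.1153),zz])[:,1]
    f=lambda v:zz[abs(pv-v).argmin()]
    print(tag,"top %.2f bot %.2f  z_top %.4f z_bot %.4f"%(top,bot,f(top),f(bot)))
    # foot: darkest near (249.5,231)
    d=255-im[226:237,246:254].mean(2); d=np.clip(d-d.mean()-10,0,None); yy,xx=np.mgrid[226:237,246:254]; print("   foot", (d*xx).sum()/d.sum(),(d*yy).sum()/d.sum())
```

```text
0 top 184.00 bot 190.30  z_top 0.2539 z_bot 0.2296
   foot 250.0 230.2460317460316
4 top 183.99 bot 190.30  z_top 0.2539 z_bot 0.2296
   foot nan nan
9 top 183.98 bot 190.30  z_top 0.2539 z_bot 0.2296
   foot 252.1522525485038 231.9279842157185
10 top 183.99 bot 190.29  z_top 0.2539 z_bot 0.2296
   foot 251.42952460383654 231.557130942452
11 top 194.93 bot 198.72  z_top 0.2114 z_bot 0.1963
   foot 249.5920846394984 230.37019984326017
12 top 196.96 bot 200.70  z_top 0.2033 z_bot 0.1883
   foot 249.86582692622284 231.28761655488304
13 top 193.33 bot 199.77  z_top 0.2177 z_bot 0.1921
   foot 249.7673516309815 231.2997557120276<stdin>:13: RuntimeWarning: invalid value encountered in scalar divide
```

Run:
```python
from h import *
for tag in("0","9","13"):
    t=load("top"+tag); h=cv2.cvtColor(t["color"],cv2.COLOR_BGR2HSV)
    m=cv2.inRange(h,(0,150,100),(8,255,255))|cv2.inRange(h,(172,150,100),(180,255,255));m[:168]=0;m[195:]=0;m[:,:212]=0;m[:,236:]=0
    m=cv2.erode(m,np.ones((3,3)));v,u=np.nonzero(m);P=depth(t,np.c_[u,v]);print("top",tag,len(u),np.median(P[:,2]),P[:,2].std())
for tag in("0","4","9","10","11","12","13"):
    s=load("side"+tag); im=s["color"].astype(float); g=im[...,2]-im[...,1]
    r=g[178:215,243:249].mean(1); y=np.arange(178,215)
    out=[]
    for hh in (20,30,40):
        b=np.nonzero(r>hh)[0][-1]; out.append(round(y[b]+(r[b]-hh)/(r[b]-r[b+1]),2))
    print("side",tag,"max",r.max().round(0),"bot",out)
    P=depth(s,[(u,v) for u in range(248,251) for v in range(230,233)]); print("    foot z",np.sort(P[:,2]).round(4))
```

```text
top 0 31 0.2472455198992234 0.0038499364716119765
top 9 21 0.2477488716606222 0.004434321477849291
top 13 30 0.21240961118801016 0.003675161360629309
side 0 max 125.0 bot [np.float64(192.38), np.float64(191.88), np.float64(191.38)]
    foot z [0.0503 0.052  0.0525 0.0535 0.0548 0.0548 0.055  0.0555 0.0566]
side 4 max 123.0 bot [np.float64(192.36), np.float64(191.84), np.float64(191.35)]
    foot z [0.0528 0.0535 0.054  0.0542 0.0549 0.0555 0.0563 0.0565 0.0581]
side 9 max 113.0 bot [np.float64(192.28), np.float64(191.72), np.float64(191.18)]
    foot z [0.0593 0.06   0.0603 0.0603 0.0606 0.0612 0.0612 0.0613 0.0619]
side 10 max 121.0 bot [np.float64(192.35), np.float64(191.84), np.float64(191.34)]
    foot z [0.0565 0.0584 0.0585 0.0588 0.0589 0.0609 0.0622 0.0623 0.0638]
side 11 max 93.0 bot [np.float64(199.89), np.float64(199.49), np.float64(199.09)]
    foot z [0.0573 0.0619 0.0623 0.0626 0.0636 0.0658 0.0669 0.0702 0.0739]
side 12 max 95.0 bot [np.float64(201.9), np.float64(201.47), np.float64(201.04)]
    foot z [0.0619 0.0633 0.0636 0.0659 0.066  0.0662 0.0679 0.0687 0.0717]
side 13 max 118.0 bot [np.float64(201.65), np.float64(201.25), np.float64(200.75)]
    foot z [0.062  0.0625 0.0634 0.0637 0.0646 0.0657 0.0671 0.0672 0.07  ]
```

The force curve says the foot landed, but the camera-measured knob travel (36-37 mm) falls short of the expected 39 mm. There is plenty of time, so I'll go back and probe the knob again to settle it.

send_rows(
  commands=[
    [1,[0.04,0.1,0],[0,0,0]],
    [1,[0.06,0.18,0],[0,0,0]],
    [1,[0.06,0.18,0],[0,0,0]],
    [1,[0.06,0.18,0],[0,0,0]],
    [1,[0.06,0.18,0],[0,0,0]],
    [1,[0.06,0.18,0],[0,0,0]],
    [1,[0.06,0.18,0],[0,0,0]],
    [1,[0.06,0.18,0],[0,0,0]],
    [1,[0.06,0.18,0],[0,0,0]],
    [1,[0.06,0.18,0],[0,0,0]],
    [1,[0.06,0.18,0],[0,0,0]],
    [1,[0,0,0],[0,0,0]],
  ],
)

```text
clock: 15.6
tool_pos: [0.5984, 0.0926, 0.3364]
orientation: [179.9, 1.4, 170.5]
force: [-0.2, -0.6, -0.1]
opening: 0.0002
```

```bash
python3 st.py
```

```text
t 15.6 stage x -0.0162 y 0.0302 z 0.3364 rpy [179.91   1.42 170.53] F [-0.15 -0.64 -0.08] M [-0.    0.28 -0.02] op 0.0002
```

send_rows(
  commands=[
    [1,[0.084,0.08,-0.08],[0.0006,0.0035,-0.003]],
    [1,[0,0,-0.12],[0,0,0]],
    [1,[0,0,-0.12],[0,0,0]],
    [1,[0,0,-0.06],[0,0,0]],
    [1,[0,0,0],[0,0,0]],
  ],
)

```text
clock: 16.1
tool_pos: [0.6161, 0.1217, 0.2427]
orientation: [179.7, 0.3, 170.1]
force: [-0.2, -0.1, 0.4]
opening: 0.0007
```

```bash
python3 st.py
```

```text
t 16.1 stage x -0.0043 y 0.0621 z 0.2427 rpy [179.68   0.35 170.08] F [-0.24 -0.14  0.44] M [-0.01  0.13  0.  ] op 0.0007
```

send_rows(
  commands=[
    [1,[0.013,-0.025,-0.03],[0,0,0]],
    [1,[0,0,-0.03],[0,0,0]],
    [1,[0,0,-0.008],[0,0,0]],
  ],
)

```text
clock: 16.4
tool_pos: [0.6196, 0.1162, 0.2282]
orientation: [179.5, 0.6, 170.2]
force: [-0.7, -1.1, 0.4]
opening: 0.0006
```

```bash
python3 st.py
```

```text
t 16.4 stage x 0.0003 y 0.0574 z 0.2282 rpy [179.55   0.57 170.19] F [-0.75 -1.1   0.42] M [0.   0.13 0.04] op 0.0006
```

send_rows(
  commands=[
    [1,[0,-0.002,-0.02],[0,0,0]],
    [1,[0,0,-0.02],[0,0,0]],
    [1,[0,0,-0.014],[0,0,0]],
  ],
)

```text
clock: 16.7
tool_pos: [0.6204, 0.1155, 0.2155]
orientation: [179.5, 0.7, 170.2]
force: [-0.2, -0.5, -0.8]
opening: 0.0006
```

```bash
python3 st.py
```

```text
t 16.7 stage x 0.0011 y 0.0569 z 0.2155 rpy [179.45   0.72 170.16] F [-0.18 -0.52 -0.84] M [-0.03  0.13  0.06] op 0.0006
```

send_rows(
  commands=[
    [1,[0,0,-0.008],[0,0,0]],
  ],
)

```text
clock: 16.8
tool_pos: [0.6203, 0.1155, 0.2132]
orientation: [179.5, 0.7, 170.2]
force: [-0.1, 0.2, -0.8]
opening: 0.0005
```

send_rows(
  commands=[
    [1,[0,0,-0.007],[0,0,0]],
  ],
)

```text
clock: 16.9
tool_pos: [0.6204, 0.1154, 0.2113]
orientation: [179.5, 0.7, 170.2]
force: [-0.8, 0.1, 4.5]
opening: 0.0004
```

send_rows(
  commands=[
    [1,[0,0,-0.006],[0,0,0]],
  ],
)

```text
clock: 17.0
tool_pos: [0.6204, 0.1154, 0.2102]
orientation: [179.5, 0.7, 170.2]
force: [-2.8, 1.3, 4.6]
opening: 0.0004
```

send_rows(
  commands=[
    [1,[0,0,-0.006],[0,0,0]],
  ],
)

```text
clock: 17.1
tool_pos: [0.6204, 0.1154, 0.2093]
orientation: [179.5, 0.8, 170.2]
force: [-3.0, 0.3, 5.4]
opening: 0.0003
```

send_rows(
  commands=[
    [1,[0,0,-0.005],[0,0,0]],
  ],
)

```text
clock: 17.2
tool_pos: [0.6204, 0.1154, 0.2089]
orientation: [179.5, 0.8, 170.2]
force: [-3.6, 0.3, 6.3]
opening: 0.0003
```

The force ramps at about 1 N/mm from first contact, well above the sliding friction. The foot is on the tray floor, so I'll retreat.

send_rows(
  commands=[
    [1,[0,0,0.006],[0,0,0]],
    [1,[0,0,0.03],[0,0,0]],
    [1,[0,0,0.12],[0,0,0]],
    [1,[0,0,0.16],[0,0,0]],
    [1,[0,0,0.16],[0,0,0]],
    [1,[-0.1,-0.16,0],[0,0,0]],
    [1,[-0.1,-0.16,0],[0,0,0]],
    [1,[-0.1,-0.16,0],[0,0,0]],
    [1,[-0.1,-0.16,0],[0,0,0]],
    [1,[-0.1,-0.16,0],[0,0,0]],
    [1,[-0.1,-0.16,0],[0,0,0]],
    [1,[0,-0.18,0],[0,0,0]],
  ],
)

```text
clock: 18.4
tool_pos: [0.4649, -0.1737, 0.3366]
orientation: [179.5, 1.2, 170.7]
force: [1.7, -0.3, 0.5]
opening: 0.0005
```

send_rows(
  commands=[
    [1,[0,-0.18,0],[0,0,0]],
    [1,[0,-0.18,0],[0,0,0]],
    [1,[0,-0.18,0],[0,0,0]],
    [1,[0,-0.18,0],[0,0,0]],
    [1,[0,-0.1,0],[0,0,0]],
    [1,[0,0,0],[0,0,0]],
    [1,[0,0,0],[0,0,0]],
  ],
)

```text
clock: 19.1
tool_pos: [0.4614, -0.3929, 0.3402]
orientation: [179.5, 1.5, 170.3]
force: [0.2, 1.0, -0.3]
opening: 0.0004
```

```bash
python3 st.py 14
python3 - <<'E'
from h import *
t=snap("top","14");crop(t,195,300,150,225,7,"pics/t14.png");cv2.imwrite("pics/t14f.png",t["color"])
s=load("side14");crop(s,215,290,175,250,10,"pics/s14z.png")
im=s["color"].astype(float); g=im[...,2]-im[...,1];r=g[178:215,243:249].mean(1); y=np.arange(178,215)
for hh in (20,30,40):
    b=np.nonzero(r>hh)[0][-1]; print(round(y[b]+(r[b]-hh)/(r[b]-r[b+1]),2))
E
```

```text
t 19.1 stage x -0.0605 y -0.4722 z 0.3402 rpy [179.49   1.49 170.34] F [ 0.18  0.96 -0.33] M [0.06 0.21 0.01] op 0.0004
14 slope y deg 0.59 x deg -5.57 z 0.0610 n 106 rms 0.0009 front z 0.0618

201.62
201.21
200.71
```

View pics/s14z.png

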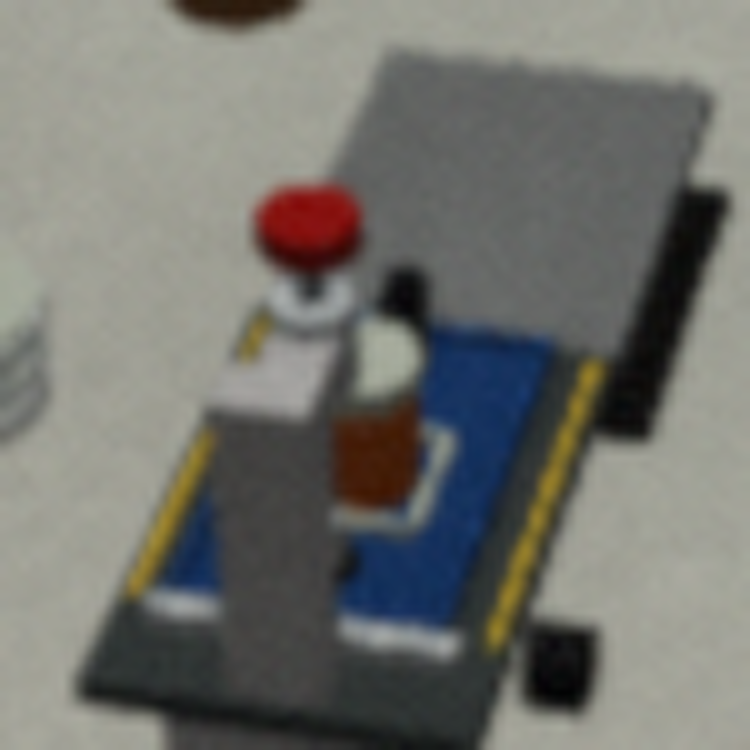

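View pics/t14f.png

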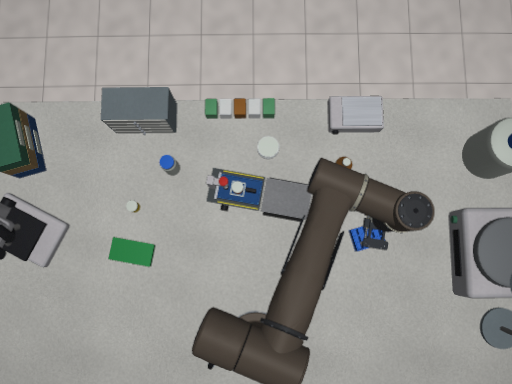

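```bash
python3 -c "
from plant import order
print(order.close_job())"
```

```text
the job is handed in; nothing more can be done
None
```

I slid the tray onto the stage against the end stop and pressed the height gauge down until its foot rested on the tray floor. I handed the job in at about 19 s.

**Tray:** I gripped it by the blade handle and carried it level about 4 mm above the stage, over the step. I then lowered it, slid it to the stop and let go.
- The stop contact read about 10 N at stage y = -45 mm at the handle, as predicted.
- In the last pictures the tray lies parallel to the stop within about 1° and within 2 mm of the stage centre. It is between the yellow lines, with the pot standing in its cradle.

**Gauge:** I pressed the knob with the fingers shut, then pressed it a second time to check.
- In the second press the force rose by roughly 1 N per mm from first contact, up to 6.3 N. Moving the rod alone took only about 2 N, so the foot is on the floor.
- After both presses the knob stood at the same height in the pictures.

**Disagreement:** the camera gives a final knob travel of about 36 to 37 mm, where about 39 mm was expected. The arm's own position gives about 41 to 43 mm at full press. I take the gap as camera calibration error plus the rod springing back 1 to 3 mm, and I relied on the force readings.

The arm ended well clear, with nothing touched, and the other things on the bench look untouched in the top view. I did not measure their positions.

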